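Find the edge that the radius template fits

TASK

Three white moulded edges on the aluminium fixture came back unmarked; only one has the radius of the steel radius template. Holding the template by its sprung black handle, press it down on the edges so that the spring gives a few millimetres but never reaches its stop, and feel for rock and side play until you find the edge on which it does not rock; then let go and leave the template sitting upright and flush across that edge. Do not shift the other things on the bench.

Things in the scene. Friction and masses are not known exactly. Their poses are not given: they have to be found in the camera images.
- template: Loose steel radius template, 0.26 kg in all: an arch 74 mm wide along its y (a hanging lug on the +y side reaches 51 mm from the middle), 22 mm thick along its x, 34 mm high, standing upright on two feet, a black sprung handle above. Origin: centre of the underside, level with the feet; z up. Notch underneath: concave radius 22 mm along x, with straight 45 degree legs, 54 mm wide at the feet.
- notch_crown (a point): Top of the template's notch, 18 mm above its origin. On the edge that fits, crown and both legs bear at once and sideways movement is blocked. On the other two only the crown bears: it can shift 3 mm or more to either side before a leg meets the flank, and let go there it leans over by 3 degrees or more.
- handle_mid (a point): Middle of the template's black handle, on its vertical middle line, 78 mm above the template's origin when the spring is at rest. The handle is an upright bar 24 mm (template x) by 18 mm (template y) by 46 mm high; it slides down towards the arch when pressed. Gripped from above across its 18 mm width.
- plunger (a joint): How far the sprung handle is pushed down towards the arch, m: 0 at rest (preloaded with 3 N), 1200 N/m, so 6.6 N at 0.003 and 18.6 N at 0.013; hard stop at 0.014. A proper press takes it to 0.003 or more for 0.3 s; never go over 0.013.
- fixture: Fixed aluminium plate 130 mm (x) by 320 mm (y) by 24 mm with the three white edge blocks in a row along its y. Origin: centre of its underside. Each block is a ridge along the fixture's x, 70 mm long and 68 mm wide, with 45 degree flanks and a rounded top; the three radii are 8, 13 and 22 mm, in an order that changes.
- station_left (a point): Point on the plate's top, under the middle of the ridge at the fixture's +y end (axes as the fixture's). The ridge's crown is between 50 and 66 mm above this point: the height differs from block to block and is not measured.
- station_mid (a point): The same for the middle ridge, 100 mm from the left one.
- station_right (a point): The same for the ridge at the fixture's -y end.
- beaker: Bystander: clear plastic beaker, 84 mm wide, 100 mm high; origin under its centre.
- dish: Bystander: small white weighing dish, 52 mm wide, 14 mm high; origin under its centre.
- vial: Bystander: amber vial, 26 mm wide, 50 mm high; origin under its centre.
- spatula: Bystander: steel spatula lying flat, 170 mm long along its x; origin under its middle.
- leaf: Bystander: another, convex, steel leaf lying flat, 78 mm long along its x, 40 mm wide, 10 mm thick.
- tipbox: Bystander: blue tip box 120 x 85 x 60 mm; origin under its centre.
There are look-alikes about, which are no part of the job. Leave any green or red look-alike of the template alone.

How it is judged:
By the outcome, as a careful person would: the job done as asked, in the order asked, and still so for the second after the job is handed in, with the robot touching nothing.
It also fails if it takes over 64 s, if anything falls off the work surface, if the arm or the gripper's body presses on something with over 40 N, if the wrist force passes 120 N, or if a joint passes its speed limit or range.

ROBOT

A 6-joint arm with a two-finger parallel gripper is mounted at the origin on the work surface. World frame = base frame: x ahead of the robot, y to its left, z up, the work surface at z = 0. Lengths are in mm, angles in rad, forces in N, time in s.
With the tool pointing down it reaches from about 300 to 1000 mm from the base axis. Payload 5.1 kg.
Tool frame: the origin (TCP) lies midway between the tips of the shut fingers; the grasp point (between the pads) lies r.grip_depth behind it (r.grip_depth is the distance from the TCP to the grasp point, in mm); z points along the fingers, y is the line along which they close (so a half turn about z gives the same grasp; the last joint's range is limited). The gripper opens to 95 mm and grips with 3 to 60 N. Pads are 20 mm wide; open, the fingers measure 119 mm over their backs; the gripper's body (75 mm by 180 mm) begins 59 mm behind the grasp point.
Start: joints at [-1.432, 0.124, 1.65, -0, 1.367, -0.083], TCP at [142.958, -634.072, 185.956] pointing down, gripper open.
Joint ranges: [-2.61, 2.61], [-1.02, 2.33], [0.03, 2.71], [-1.35, 4.49], [0.32, 2.68], [-2.91, 2.91]. Speed limits (rad/s): [2.57, 2.57, 3.14, 3.14, 3.14, 3.14].

INTERFACE

Orientations are given as a rotation vector (axis times angle).
In Python, from workcell import r, state, viewer gives the robot as it stands. The module is installed in compiled form; this text tells all that it offers. Calls block until the motion is done:
- r.movep(position, orientation): joint-space move of the TCP to a pose.
- r.movel(position, rot=None, rate=150, contact_N=None): straight line of the TCP; rot=None keeps the orientation; rate is the mean speed in mm/s. With contact_N (N) it stops when the force on the tool has changed by that much, and returns True; else False.
- r.move_j(angles): joint-space move.
- r.open_gripper() and r.close(f_grip=None): open the fingers fully, or close them until they stop; f_grip is the grip in N (None keeps the last).
- r.hold(seconds).
- r.solve_ik(position, orientation): joint angles nearest the present ones, or None.
- state(): the state.
- viewer.snapshot(name): name is "side" or "top"; returns a dict with "img" (480x640x3 uint8, blue, green, red), "depth" (480x640 float32, mm along the optical axis (not along the pixel's ray), 0 where there is no reading), "intrinsics" (3x3 intrinsics, pixels), "k1" (the pictures are not rectified: a ray, as slopes to the right and down, at radius r is drawn at 1 + k1 r^2 times it, then the intrinsics apply), "rvec" (rotation vector, rad) and "tvec" (3), from world to camera coordinates, as OpenCV has them. Camera axes: x right, y down, z forward; pixel columns grow to the right and rows downward; lengths in mm; the calibration is good to about 2 mm. A picture is of the moment at which its call begins.
A pose or a line that the arm cannot do raises r.Unreachable and nothing moves.
- r.job_done(): hands the job in; it is judged then, once.
The state is a dict: "time_s": time; "joints": joint angles; "qd": joint speeds; "joint_efforts": joint torques, N m; "tool_pos": TCP position; "tool_rot": TCP orientation; "contact_force": force on the tool from outside, world axes, zero at the start; "ft_torque": the same for the moment, N m; "gripper_width": opening from 0.0 (shut) to 1.0 (fully open); "grasp_force": force on a finger pad.
Only numpy, scipy, OpenCV 4.12 (cv2) and the standard library are available. Lean on these libraries where they do the work, as an engineer would, in place of code of your own. Each camera call takes 0.05 s, during which the arm holds its last target. There are 200 camera calls.

## Working session

There is one attempt and no reset: what is moved stays moved. The work goes in short steps, each a Python script; the robot and the scene stay as the last script left them, time stands still between calls to the robot, and variables do not carry over. Pictures are saved under pics/ and viewed, at most 10 in all, crops included, and the job is handed in when it is done.

```bash
mkdir -p pics
cat > h.py <<'E'
import numpy as np, cv2
from workcell import r, state, viewer
def snap(n):
    s=viewer.snapshot(n); s['R']=cv2.Rodrigues(np.array(s['rvec'],float))[0]; s['t']=np.array(s['tvec'],float).ravel(); s['K']=np.array(s['intrinsics'],float); return s
def slopes(s,px):
    p=np.atleast_2d(px).astype(float); K=s['K']
    d=np.c_[(p[:,0]-K[0,2])/K[0,0],(p[:,1]-K[1,2])/K[1,1]]; u=d.copy()
    for _ in range(15): u=d/(1+s['k1']*(u**2).sum(1,keepdims=True))
    return u
def cast(s,px,z):
    u=slopes(s,px); d=np.c_[u,np.ones(len(u))]@s['R']; c=-s['R'].T@s['t']
    return c+d*((z-c[2])/d[:,2])[:,None]
def cloud(s):
    v,u=np.mgrid[:480,:640]; a=slopes(s,np.c_[u.ravel(),v.ravel()]); Z=s['depth'].ravel()[:,None]
    P=(np.c_[a,np.ones(len(a))]*Z-s['t'])@s['R']; P[Z[:,0]<=0]=np.nan; return P.reshape(480,640,3)
E
python3 - <<'E'
from h import *
for n in('top','side'):
    s=snap(n); cv2.imwrite(f'pics/{n}0.png',s['img']); np.savez(n+'0.npz',**{k:s[k] for k in('img','depth','R','t','K','k1')})
    print(n,-s['R'].T@s['t'],s['R'][2])
print(state(),r.grip_depth)
E
```

```text
top [444.97684775 -25.57604104 978.85136303] [ 0.10014666  0.02643456 -0.99462147]
side [-157.17778618  662.83284557  849.33631819] [ 0.5519856  -0.54805479 -0.62844876]
{'time_s': 0.1, 'joints': array([-1.43159496e+00,  1.24416696e-01,  1.65150939e+00, -3.05053253e-06,
        1.36749565e+00, -8.25708714e-02]), 'qd': array([ 0.00019461, -0.00270645, -0.00439965, -0.00100387,  0.00043106,
        0.00112125]), 'joint_efforts': array([ 1.05573028e-03, -4.18877292e+01, -3.61096108e+01,  7.76813691e-02,
        4.62127221e-02, -7.85470684e-05]), 'tool_pos': array([ 142.87598825, -633.46665669,  184.84160475]), 'tool_rot': array([-3.12048120e+00, -3.47444221e-01,  8.59824060e-05]), 'contact_force': array([-0.06579071,  0.95028215, -0.40962046]), 'ft_torque': array([ 0.01522387, -0.00139161, -0.0280326 ]), 'grasp_force': 0.0, 'gripper_width': 0.9997501686344583} 18.8
```

View pics/top0.png

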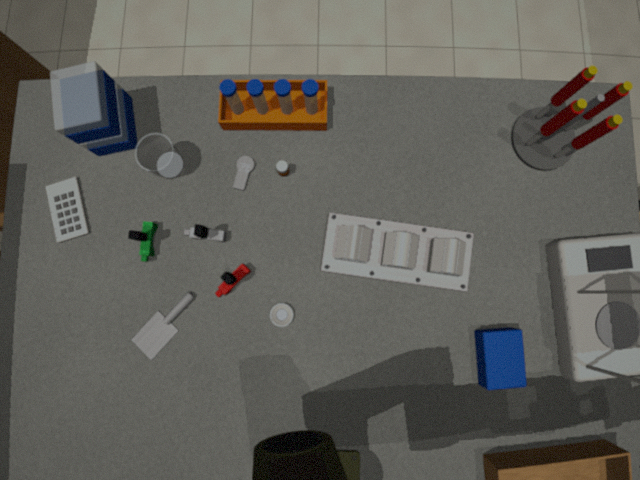

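View pics/side0.png

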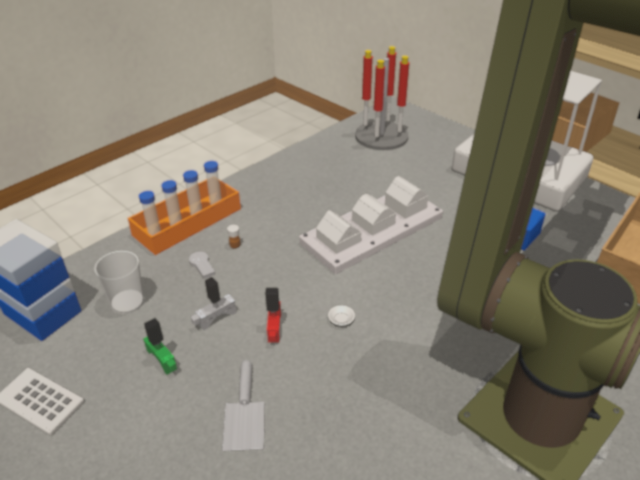

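The bar-handled look-alikes in the top view are the steel one at (205,233), green at (146,240), red at (232,280), and the flat convex leaf at (243,172). I choose the steel one with the black handle at (205,233). Next I'll measure it and check it in a close crop.

Run:
```python
from h import *
S={}
for n in('top','side'):
    f=np.load(n+'0.npz'); s={k:f[k] for k in f.files}; s['k1']=float(s['k1']); S[n]=s; s['P']=cloud(s)
t=S['top'];P=t['P'];img=t['img']
# fixture plate
def blob(mask,x0,y0,x1,y1):
    m=np.zeros(mask.shape,bool); m[y0:y1,x0:x1]=mask[y0:y1,x0:x1]; return m
z=P[...,2]
print('bench z',np.nanmedian(z[300:400,380:460]))
m=blob((z>17)&(z<31),310,200,490,300)
xy=P[m][:,:2].astype(np.float32); rc=cv2.minAreaRect(xy); print('fixture',rc,m.sum())
# bolt/plate by brightness at z=24 too
g=cv2.cvtColor(img,cv2.COLOR_BGR2GRAY); mm=blob(g>120,310,200,490,300).astype(np.uint8)
c=max(cv2.findContours(mm,0,2)[0],key=cv2.contourArea); w=cast(t,c[:,0],24)[:,:2].astype(np.float32); print('plate bright',cv2.minAreaRect(w))
# template
m=blob((z>12)&(z<200),175,215,235,250); Q=P[m]; print('tmpl n',len(Q),'zmax',np.nanmax(Q[:,2]))
b=(Q[:,2]<45); print('arch',cv2.minAreaRect(Q[b][:,:2].astype(np.float32)),b.sum())
h=Q[:,2]>70; print('handle',cv2.minAreaRect(Q[h][:,:2].astype(np.float32)),Q[h].mean(0),h.sum())
# black mask
bm=blob(g<45,185,215,225,250); print('black',np.argwhere(bm).mean(0)[::-1],bm.sum())
sm=blob(g>115,175,215,235,250).astype(np.uint8); c=max(cv2.findContours(sm,0,2)[0],key=cv2.contourArea); print('steel',cv2.minAreaRect(cast(t,c[:,0],34)[:,:2].astype(np.float32)))
a=cv2.resize(img[205:260,170:245],(600,440),interpolation=2); sd=S['side']['img'][265:335,180:250]; a2=cv2.resize(sd,(440,440),interpolation=2)
cv2.imwrite('pics/crop.png',cv2.resize(np.hstack([a,a2]),(800,338)))
np.save('Pt.npy',P);np.save('Ps.npy',S['side']['P'])
```

```text
bench z -1.0550544769323138
fixture ((532.3125610351562, -177.92794799804688), (321.5513000488281, 130.58932495117188), 82.77545928955078) 5175
plate bright ((532.55029296875, -177.22238159179688), (318.5754699707031, 128.03175354003906), 82.74423217773438)
tmpl n 463 zmax 100.38135621502516
arch ((563.98779296875, 244.6730194091797), (89.14195251464844, 22.143901824951172), 84.64164733886719) 289
handle ((563.2797241210938, 237.85569763183594), (18.69533348083496, 23.941295623779297), 82.88595581054688) [562.27394219 235.87780907  92.88568661] 143
black [201.25874126 231.06293706] 143
steel ((564.9385375976562, 276.2068176269531), (23.713062286376953, 22.298364639282227), 15.231945037841797)
```

View pics/crop.png

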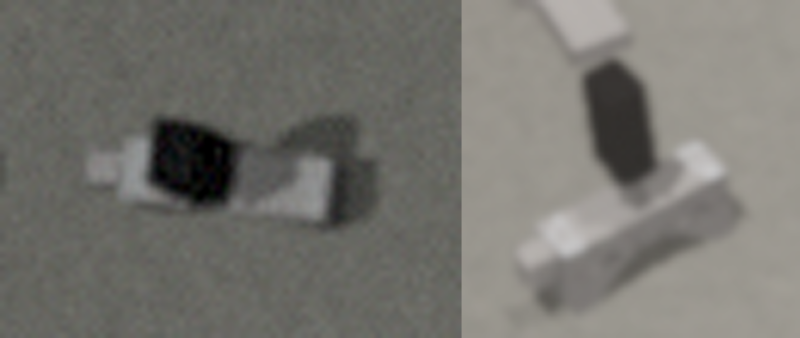

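The crop shows the steel template upright: black handle on the middle, hanging lug on the left (+y) side, notch underneath. Next are the ridge profiles.

Run:
```python
from h import *
from scipy.optimize import least_squares
c=np.array([532.4,-177.6]);th=np.radians(-7.25);ex=np.array([np.cos(th),np.sin(th)]);ey=np.array([-ex[1],ex[0]])
def prof(y,y0,h,R):
    d=abs(y-y0); return h-np.where(d<R/2**.5,R-np.sqrt(np.maximum(R*R-d*d,0)),d-(2**.5-1)*R)
for n in('Pt.npy','Ps.npy'):
    P=np.load(n).reshape(-1,3);P=P[np.isfinite(P[:,0])]; q=P[:,:2]-c; X=q@ex;Y=q@ey;Z=P[:,2]
    for y0 in(100,0,-100):
        m=(abs(X)<30)&(abs(Y-y0)<26)&(Z>45)&(Z<100)
        f=least_squares(lambda p:prof(Y[m],*p)-Z[m],[y0,82,13],loss='soft_l1',bounds=([y0-10,60,3],[y0+10,110,40]))
        print(n,y0,m.sum(),f.x.round(1),'station',(c+f.x[0]*ey).round(1))
th=-6.3
for t in(th,th+180):
    a=np.radians(t)/2
    for p in([563.3,237.8,59],[532,-78,140],[532,-280,140]):
        print(t,r.solve_ik(p,[np.pi*np.cos(a),np.pi*np.sin(a),0]))
```

```text
Pt.npy 100 717 [100.4  80.4   8.2] station [545.1 -78. ]
Pt.npy 0 731 [-0.1 79.  22.7] station [ 532.4 -177.7]
Pt.npy -100 725 [-99.7  86.9  14.8] station [ 519.8 -276.5]
Ps.npy 100 440 [98.7 81.5  9.3] station [544.9 -79.7]
Ps.npy 0 398 [-1.4 81.  21.7] station [ 532.2 -179. ]
Ps.npy -100 384 [-101.8   89.2   13.2] station [ 519.6 -278.5]
-6.3 [ 3.11683627e-01  1.49978117e-01  1.84440231e+00 -8.88178420e-16
  1.14721222e+00  1.99243570e+00]
-6.3 [-2.45431285e-01 -9.19242520e-02  1.94729846e+00 -8.88178420e-16
  1.28621844e+00  1.43532078e+00]
-6.3 [-5.73753646e-01  5.03074941e-02  1.80738795e+00 -8.88178420e-16
  1.28389721e+00  1.10699842e+00]
173.7 [ 3.11683627e-01  1.49978117e-01  1.84440231e+00 -4.44089210e-16
  1.14721222e+00 -1.14915696e+00]
173.7 [-0.24543129 -0.09192425  1.94729846  0.          1.28621844 -1.70627187]
173.7 [-0.57375365  0.05030749  1.80738795  0.          1.28389721 -2.03459423]
```

```bash
cat >> h.py <<'E'
def rv(deg): a=np.radians(deg)/2; return np.array([np.pi*np.cos(a),np.pi*np.sin(a),0])
def F(n=5):
    f=[];q=[]
    for _ in range(n): r.hold(0.02); s=state(); f.append(s['contact_force']); q.append(s['ft_torque'])
    return np.mean(f,0),np.mean(q,0)
def show(tag):
    f,q=F(); s=state(); print(tag,'t%.1f'%s['time_s'],'pos',s['tool_pos'].round(1),'F',f.round(1),'M',q.round(3),'gf %.0f w %.3f'%(s['grasp_force'],s['gripper_width'])); return f,q
E
python3 - <<'E'
from h import *
o=rv(-6.3)
r.movep([563.3,237.8,190],o); r.movel([563.3,237.8,60],rate=120); show('down')
r.close(35); show('closed')
r.movel([563.3,237.8,75],rate=50); show('up15')
r.movel([563.3,237.8,170],rate=150); show('up')
s=snap('side'); cv2.imwrite('pics/held.png',s['img'][100:400,100:500])
E
```

```text
down t4.8 pos [564.2 238.1  61.3] F [ 0.1  0.1 -0. ] M [0.033 0.014 0.001] gf 0 w 1.002
closed t6.1 pos [563.4 237.8  60. ] F [ 0.5  0.5 -0.8] M [ 0.043 -0.083 -0.004] gf 35 w 0.184
up15 t6.6 pos [563.2 237.7  74.9] F [ 0.3  0.1 -2.6] M [0.015 0.033 0.   ] gf 35 w 0.183
up t7.5 pos [562.2 237.4 167.9] F [ 0.1 -0.  -2.2] M [ 0.035  0.008 -0.004] gf 35 w 0.187
```

View pics/held.png

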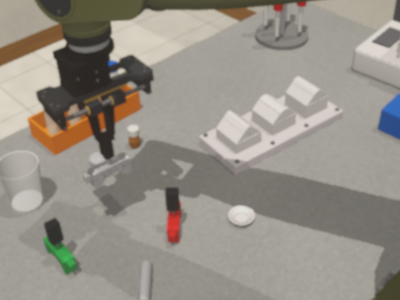

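The template hangs level in the grip, at about (105,170) in the crop, and the neighbours have not moved. Next I feel the left edge.

```bash
cat >> h.py <<'E'
TH=np.radians(-7.25); EX=np.array([np.cos(TH),np.sin(TH),0]); EY=np.array([-EX[1],EX[0],0]); O=rv(-7.25)
from scipy.spatial.transform import Rotation as Ro
def touch(xy,zc):
    r.movep([*xy,zc+45],O); r.movel([*xy,zc+8],rate=80); r.hold(.15); f0,m0=show('free')
    hit=r.movel([*xy,zc-10],rate=15,contact_N=3.5); f,m=show('hit %s'%hit); return f0,m0
def lat(f): return float(f@EY)
E
python3 - <<'E'
from h import *
xy=np.array([545,-78.8]); f0,m0=touch(xy,122.5)
z=state()['tool_pos'][2]; p=np.array([*xy,z])
r.movel(p-[0,0,3],rate=15); r.hold(.3); f,m=show('press'); print('dFz',(f-f0)[2],'lat',lat(f-f0))
p[2]-=3
for d in(1,2,3,2,0,-1,-2,-3,0):
    r.movel(p+d*EY,rate=15); f,m=F(); s=state()['tool_pos']; print(d,'lat %.1f fz %.1f'%(lat(f-f0),(f-f0)[2]),'Mx %.3f'%((m-m0)@EX),'y %.2f z %.2f'%((s-p)@EY,s[2]))
print(state()['time_s'])
E
```

```text
free t9.6 pos [545.5 -79.  131.3] F [ 0.  -0.2 -2.3] M [ 0.027  0.028 -0.015] gf 35 w 0.186
hit True t10.3 pos [544.9 -78.8 122.5] F [-0.  -0.1  3.7] M [-0.003 -0.043 -0.036] gf 35 w 0.186
press t11.0 pos [545.4 -78.9 120.3] F [-1.1  0.1  5.9] M [ 0.07   0.249 -0.001] gf 35 w 0.184
dFz 8.193964746101503 lat 0.1534941254520923
1 lat -1.3 fz 8.2 Mx -0.404 y 0.34 z 120.35
2 lat -2.7 fz 8.6 Mx -0.797 y 0.69 z 120.38
3 lat -3.3 fz 8.4 Mx -0.954 y 1.46 z 120.40
2 lat -1.8 fz 8.4 Mx -0.510 y 1.10 z 120.38
0 lat 1.8 fz 8.4 Mx 0.329 y 0.39 z 120.34
-1 lat 3.0 fz 7.9 Mx 0.750 y 0.05 z 120.32
-2 lat 3.6 fz 8.4 Mx 0.935 y -0.63 z 120.30
-3 lat 3.9 fz 8.6 Mx 0.980 y -1.58 z 120.35
0 lat -0.9 fz 8.2 Mx -0.295 y -0.50 z 120.41
14.1167
```

The left edge slides at a steady friction-level force of about 3.5 N, so it has play, but that press was just under 3 mm. I'll redo it a bit deeper with a wider sweep, then go to the middle one.

```bash
cat >> h.py <<'E'
def sweep(p,f0,m0,ds):
    for d in ds:
        r.movel(p+d*EY,rate=20); f,m=F(3); s=state()['tool_pos']; print(d,'lat %.1f fz %.1f'%(lat(f-f0),(f-f0)[2]),'Mx %.3f'%((m-m0)@EX),'y %.2f z %.2f'%((s-p)@EY,s[2]))
E
python3 - <<'E'
from h import *
f0=np.array([0,-.2,-2.3]);m0=np.array([.027,.028,-.015])
p=np.array([545,-78.8,117.0]); r.movel(p,rate=15); r.hold(.4); show('press L')
sweep(p,f0,m0,(3,5,0,-3,-5,0)); show('end L')
r.movel([545,-78.8,165],rate=100)
xy=np.array([532.3,-178.3]); f0,m0=touch(xy,121.5)
z=state()['tool_pos'][2]; p=np.array([*xy,z-5.5]); r.movel(p,rate=15); r.hold(.4); show('press M')
sweep(p,f0,m0,(2,4,0,-2,-4,0)); show('end M')
E
```

```text
press L t14.9 pos [545.7 -79.4 118.6] F [-1.9 -1.1  8. ] M [-0.171  0.4    0.003] gf 35 w 0.187
3 lat -3.7 fz 10.0 Mx -1.051 y 1.33 z 118.67
5 lat -4.3 fz 10.5 Mx -1.218 y 3.05 z 118.79
0 lat 3.5 fz 10.2 Mx 0.865 y 1.08 z 118.69
-3 lat 5.0 fz 10.4 Mx 1.146 y -1.42 z 118.65
-5 lat 4.9 fz 10.2 Mx 1.154 y -3.35 z 118.67
0 lat -3.9 fz 10.2 Mx -0.968 y -1.60 z 118.83
end L t17.2 pos [546.1 -80.6 118.8] F [-1.4 -3.9  7.7] M [-0.906  0.247  0.   ] gf 35 w 0.182
free t19.2 pos [ 532.8 -178.5  130.3] F [ 0.2 -0.3 -1.8] M [ 0.03   0.018 -0.001] gf 35 w 0.183
hit True t19.9 pos [ 532.2 -178.5  121.5] F [ 0.3 -0.3  3.2] M [-0.062 -0.047 -0.021] gf 35 w 0.188
press M t20.8 pos [ 532.7 -178.5  117.5] F [-1.9  0.9  8.3] M [ 0.069  0.441 -0.046] gf 35 w 0.190
2 lat -2.8 fz 9.6 Mx -0.774 y 0.55 z 117.73
4 lat -4.8 fz 9.7 Mx -1.443 y 1.49 z 117.88
0 lat -0.3 fz 9.7 Mx -0.014 y -0.41 z 117.61
-2 lat 3.0 fz 10.3 Mx 0.680 y -1.24 z 117.54
-4 lat 5.5 fz 10.4 Mx 1.360 y -2.12 z 117.44
0 lat 0.5 fz 9.6 Mx -0.051 y -0.26 z 117.71
end M t22.9 pos [ 533.1 -178.7  117.7] F [-0.6 -0.1  7.8] M [ 0.02   0.218 -0.052] gf 35 w 0.186
```

The middle edge blocks sideways movement: force grows linearly and goes back to zero, with no slip. The left edge slipped with hysteresis. I'll make a small rock check here, ease off, and let go.

Run:
```python
from h import *
p=np.array([532.3,-178.3,116.0]); c=np.array([532.3,-178.3,80.]); f0,m0=F(3)
for a in(1.5,0,-1.5,0):
    R=Ro.from_rotvec(EX*np.radians(a)); q=c+R.apply(p-c); r.movel(q,(R*Ro.from_rotvec(O)).as_rotvec(),rate=10 if a else 10); f,m=F(3); print('rock',a,'dM %.3f lat %.1f fz %.1f'%((m-m0)@EX,lat(f-f0),f[2]),'crown shift %.2f'%((state()['tool_pos']-q)@EY))
r.movel([532.3,-178.3,121.0],O,rate=15); r.hold(.2); f,m=show('eased')
r.movel([532.3,-178.3,121.6],O,rate=15); r.hold(.2); show('eased2')
```

```text
rock 1.5 dM -0.249 lat -0.8 fz 7.8 crown shift -0.70
rock 0 dM -0.012 lat -0.2 fz 7.5 crown shift -0.24
rock -1.5 dM 0.212 lat 0.8 fz 8.8 crown shift 0.06
rock 0 dM 0.029 lat -0.1 fz 8.1 crown shift -0.39
eased t24.9 pos [ 532.6 -178.5  121.2] F [ 2.2 -1.7  4.1] M [-0.375 -0.469 -0.009] gf 35 w 0.189
eased2 t25.5 pos [ 532.4 -178.4  121.6] F [ 2.4 -2.2  3.6] M [-0.457 -0.616 -0.009] gf 35 w 0.185
```

Run:
```python
from h import *
r.movel([533.8,-179.6,121.6],O,rate=10); r.hold(.2); show('adj')
r.open_gripper(); r.hold(.3); show('open')
r.movel([533.8,-179.6,230],rate=100); r.movep([350,-330,300],O); r.hold(.2)
t=snap('top');s=snap('side'); cv2.imwrite('pics/end.png',np.hstack([cv2.resize(t['img'][190:310,300:500],(400,240)),cv2.resize(s['img'][150:290,270:470],(400,280))[:240]]))
cv2.imwrite('pics/endtop.png',t['img'])
P=cloud(t); z=P[...,2]; g=cv2.cvtColor(t['img'],cv2.COLOR_BGR2GRAY); q=P[:,:,:2]-[532.4,-177.6]; X=q@EX[:2];Y=q@EY[:2]
h=(abs(X)<40)&(abs(Y)<40)&(z>140); print('handle',X[h].mean(),Y[h].mean(),z[h].max(),h.sum())
a=(abs(X)<14)&(Y>-36)&(Y<36)&(z>88)&(z<108); k=np.polyfit(Y[a],z[a],1); print('arch tilt deg',np.degrees(np.arctan(k[0])),k[1],a.sum(),'Yrange',Y[a].min(),Y[a].max())
hc=P[h]; print('arch xy',X[a].mean(),state()['time_s'])
```

```text
adj t26.1 pos [ 533.4 -179.1  121.3] F [-0.9  1.8  3.5] M [ 0.465  0.1   -0.019] gf 35 w 0.186
open t27.8 pos [ 533.8 -179.6  121.6] F [-0.3  0.1  0.1] M [ 0.033 -0.014  0.023] gf 0 w 1.002
handle -0.2515937914470874 0.8027821718211618 162.75079049525078 144
arch tilt deg 0.16918148991277732 95.37802249034888 281 Yrange -35.98204279706397 35.94852883544377
arch xy -0.43522249035268107 30.3083
```

View pics/end.png

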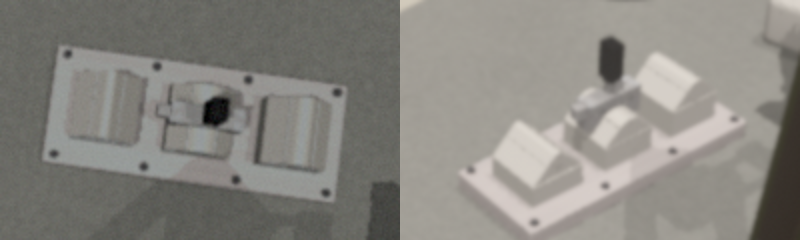

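View pics/endtop.png

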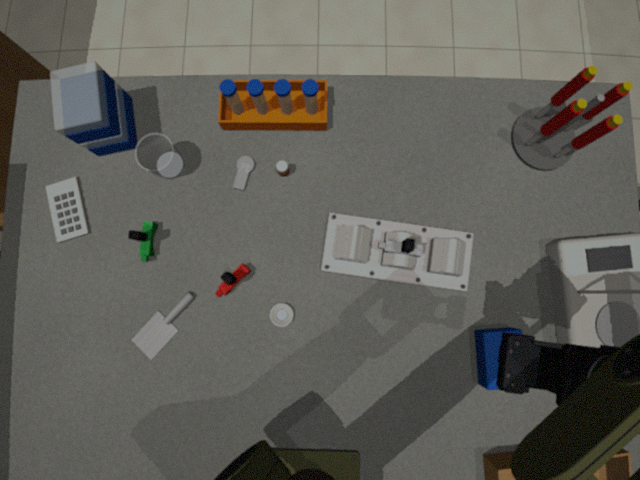

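The pictures show the template upright and flush across the middle ridge (handle at top-view pixel (408,246), arch tilt 0.2°). The rest of the bench is unchanged and the gripper is clear, so I'm handing it in.

```bash
python3 -c "
from h import *
print(r.job_done())"
```

```text
the job is handed in; nothing more can be done
None
```

I left the template upright and flush on the middle edge (0.2° tilt) and handed the job in; under a press of about 4 mm (from force readings) that edge blocked rock and side play, the left edge slid about 3 mm each way, and I did not press the right one (about 14 mm radius by camera).

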